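Seat a pine block in the drilling jig

TASK

Take the pale pine block with the pencilled cross and set it on the open grey base of the drilling jig, a few centimetres clear of both stops, with its long side running along the silver fence, and press it down flat. Keeping it flat on the base, slide it sideways firmly against the long silver fence, then along the fence firmly against the red end stop. Let go and leave it seated there.

Things in the scene. Friction and masses are not known exactly. Their poses are not given: they have to be found in the camera images.
- pine_center (a point): Centre (half-way up) of the loose pale pine block: 100 mm long (its x), 56 mm wide (its y), 70 mm tall (its z, up), about 0.2 kg, standing on the bench, with a dark pencilled cross on top. It can be gripped from above across its 56 mm width. A dark walnut block of the same size and a flat cork sanding block are bystanders.
- jig: Drilling jig fixed to the bench: a flat grey base plate 240 (x) by 190 (y) by 12 mm thick; origin at the centre of its underside, x along its length, y towards the silver fence. The fence and the end stop are fixed on its top; the rest of the top, 210 by 160 mm, is open.
- fence: Long silver fence on the jig, 240 mm long along x, 20 mm wide, standing 10 mm above the base plate. Origin on its contact face, at mid-length, where the face meets the plate's top (in the jig's frame x 0, y +65, z +12 mm). Same axes as the jig: the block sits on its -y side and is pushed in +y against it. Rigid. Fingers that hold the block must stay above it: more than 10 mm over the base plate.
- end_stop: Short red end stop on the jig, a bar 150 mm long along y, 20 mm wide, standing 10 mm above the base plate. Origin on its contact face, at mid-length, where the face meets the plate's top (in the jig's frame x +90, y -10, z +12 mm). Same axes as the jig: the block sits on its -x side and is pushed in +x against it. Rigid.
Things that resemble listed ones, but are neither listed nor needed, are in the scene too. What is shaped like the part that bears pine_center but orange is not meant.

How it is judged (in metres and radians):
On the way, in this order (a step that is already met when the one before it is completed fails the run):
1. the pine block is pressed down flat on the base plate (over 4 N), its long side along the fence within 10 degrees, more than 12 mm clear of the fence and of the end stop (z of pine_center in the frame of jig between 0.04 and 0.053 m and angle between pine_center's own z axis and vertical below 0.175 rad and angle between the x axis of pine_center and the x axis of jig, either way round below 0.175 rad and y of pine_center in the frame of fence below -0.04 m and x of pine_center in the frame of end_stop below -0.062 m and contact force between pine_block and jig above 4 N), for 0.05 s.
2. flat on the plate, the block is pushed against the fence (over 1 N) while still more than 10 mm clear of the end stop (z of pine_center in the frame of jig between 0.04 and 0.053 m and angle between pine_center's own z axis and vertical below 0.175 rad and y of pine_center in the frame of fence above -0.038 m and x of pine_center in the frame of end_stop below -0.06 m and contact force between pine_block and fence above 1 N), for 0.02 s.
3. flat on the plate and within 10 mm of the fence, the block is pushed against the end stop (over 1 N) (z of pine_center in the frame of jig between 0.04 and 0.053 m and angle between pine_center's own z axis and vertical below 0.175 rad and y of pine_center in the frame of fence above -0.038 m and x of pine_center in the frame of end_stop above -0.06 m and contact force between pine_block and end_stop above 1 N), for 0.02 s.
At the end, for the whole second after the job is handed in: The pine block lies flat on the jig's base plate (centre less than 6 mm high of seated, upright within 10 degrees), less than 10 mm from the fence and less than 10 mm from the end stop, its long side along the fence within 10 degrees, released and at rest (z of pine_center in the frame of jig between 0.04 and 0.053 m and angle between pine_center's own z axis and vertical below 0.175 rad and y of pine_center in the frame of fence above -0.038 m and x of pine_center in the frame of end_stop above -0.06 m and angle between the x axis of pine_center and the x axis of jig, either way round below 0.175 rad and linear speed of pine_block below 0.01 m/s); the robot touches nothing.
It also fails if it takes over 43 s, if anything falls off the work surface, if the arm or the gripper's body presses on something with over 40 N, if the wrist force passes 120 N, or if a joint passes its speed limit or range.

ROBOT

A 6-joint arm with a two-finger parallel gripper is mounted at the origin on the work surface. World frame = base frame: x ahead of the robot, y to its left, z up, the work surface at z = 0. Lengths are in m, angles in degrees, forces in N, time in s.
With the tool pointing down it reaches from about 0.325 to 0.85 m from the base axis. Payload 15.5 kg.
Tool frame: the origin (TCP) lies at the very end of the fingers, on their centre line; the grasp point (between the pads) lies arm.grip_depth behind it (arm.grip_depth is the distance from the TCP to the grasp point, in m); z points along the fingers, y is the direction in which the jaws open and shut (so a half turn about z gives the same grasp; the last joint's range is limited). The gripper opens to 91 mm and grips with 3 to 60 N. Pads are 32 mm wide; open, the fingers measure 118 mm over their backs; the gripper's body (76 mm by 178 mm) begins 60 mm behind the grasp point.
Start: joints at [59.674, 28.281, 77.091, -0, 74.628, -5.472], TCP at [0.263, 0.567, 0.214] pointing down, gripper open.
Joint ranges: [-166.48, 166.48], [-47.26, 123.95], [12.59, 153.08], [-70.14, 250.14], [6.76, 159.57], [-176.63, 176.63]. Speed limits (degrees/s): [108.29, 108.29, 147.25, 172.46, 172.46, 172.46].

INTERFACE

Orientations are given as a 3x3 rotation matrix whose columns are the frame's x, y, z axes.
In Python, from rig import arm gives the robot as it stands. Calls block until the motion is done:
- arm.move_to(position, orientation): joint-space move of the TCP to a pose.
- arm.move_l(position, orientation=None, feed=0.15): straight line of the TCP; orientation=None keeps the orientation; feed is the mean speed in m/s.
- arm.move_joints(angles): joint-space move.
- arm.grip(opening): finger opening in m; the grip force is fixed at half the most; returns when the fingers have stopped.
- arm.sleep(seconds).
- arm.solve_ik(position, orientation): joint angles nearest the present ones, or None.
- arm.snapshot(name): name is "scene" or "top"; returns the picture (384x512x3 uint8, red, green, blue); there is no depth.
- arm.get_calibration(name): a dict with "intrinsics" (3x3 intrinsics, pixels), "cam_to_world" (4x4, takes a point from camera to world coordinates). Camera axes: x right, y down, z forward; pixel columns grow to the right and rows downward; lengths in m; the calibration is good to about 2 mm. A picture is of the moment at which its call begins. get_calibration takes no time and is no camera call.
A pose or a line that the arm cannot do raises arm.Unreachable and nothing moves.
- arm.sign_off(): hands the job in, once; it reports no verdict.
Readings, each from a call of its own:
- arm.current_t(): time.
- arm.current_joint_positions(): joint angles.
- arm.current_dq(): joint speeds.
- arm.current_tau(): joint torques, N m.
- arm.current_ee_pos(): TCP position.
- arm.current_tool_rot(): TCP orientation.
- arm.current_force(): force on the tool from outside, world axes, zero at the start.
- arm.current_torque(): the same for the moment, N m.
- arm.current_width(): finger opening in m.
Only numpy, scipy, OpenCV 4.12 (cv2) and the standard library are available. Lean on these libraries where they do the work, as an engineer would, in place of code of your own. Each camera call takes 0.05 s, during which the arm holds its last target. There are 200 camera calls.

## Working session

There is one attempt and no reset: what is moved stays moved. The work goes in short steps, each a Python script; the robot and the scene stay as the last script left them, time stands still between calls to the robot, and variables do not carry over. Pictures are saved under pics/ and viewed, about 8 in all and at most 12, crops included, and the job is handed in when it is done.

```bash
mkdir -p pics; python3 - <<'E'
from rig import arm
import cv2,numpy as np
for n in("top","scene"):
    im=arm.snapshot(n); cv2.imwrite(f"pics/{n}0.png",cv2.resize(im[:,:,::-1],None,fx=1.5,fy=1.5,interpolation=cv2.INTER_CUBIC))
    c=arm.get_calibration(n); print(np.round(c["intrinsics"],2).tolist(),np.round(c["cam_to_world"],4).tolist())
print(arm.grip_depth,arm.current_t(),arm.current_tool_rot())
E
```

```text
[[367.52, 0.0, 258.5], [0.0, 367.52, 192.32], [0.0, 0.0, 1.0]] [[-0.0153, -0.9893, 0.1451, 0.3491], [-0.9999, 0.0146, -0.0061, 0.0137], [0.0039, -0.1452, -0.9894, 0.979], [0.0, 0.0, 0.0, 1.0]]
[[376.2, 0.0, 255.21], [0.0, 376.2, 188.41], [0.0, 0.0, 1.0]] [[-0.4974, 0.5953, -0.631, 1.0425], [0.8675, 0.3366, -0.3663, 0.3286], [-0.0057, -0.7296, -0.6838, 0.6787], [0.0, 0.0, 0.0, 1.0]]
0.0188 0.1 [[-9.07389325e-01  4.20290774e-01 -5.26470986e-04]
 [ 4.20291093e-01  9.07388882e-01 -9.02701218e-04]
 [ 9.83169251e-05 -1.04037251e-03 -9.99999454e-01]]
```

View pics/top0.png

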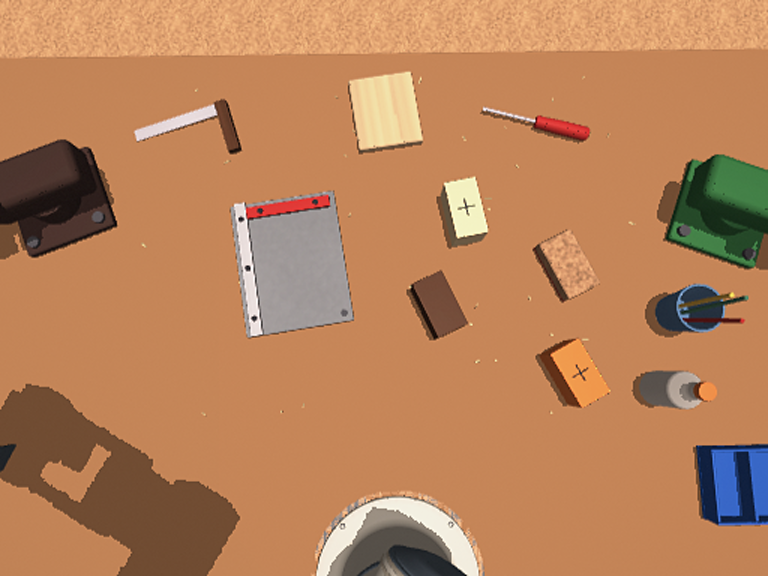

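View pics/scene0.png

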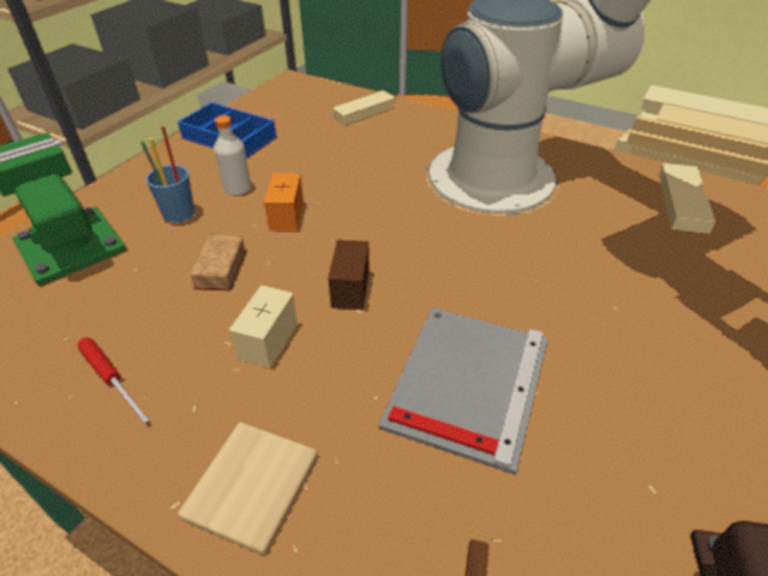

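Candidates in the top view: a pale block with a cross at (465,208), an orange one with a cross at (578,372), walnut at (438,305), and a flat pine board at (385,110). The pale one with the cross fits the description, and orange is explicitly excluded. The jig is at (293,263), with the fence on its left and the red stop at its far edge. I'll enlarge both to confirm.

```bash
python3 - <<'E'
from rig import arm
import cv2,numpy as np
im=arm.snapshot("top")[:,:,::-1]
cv2.imwrite("pics/crop1.png",cv2.resize(im[115:235,145:265],None,fx=5,fy=5,interpolation=cv2.INTER_CUBIC))
cv2.imwrite("pics/crop2.png",cv2.resize(im[110:170,280:340],None,fx=9,fy=9,interpolation=cv2.INTER_CUBIC))
E
```

```text
(no output)
```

View pics/crop1.png

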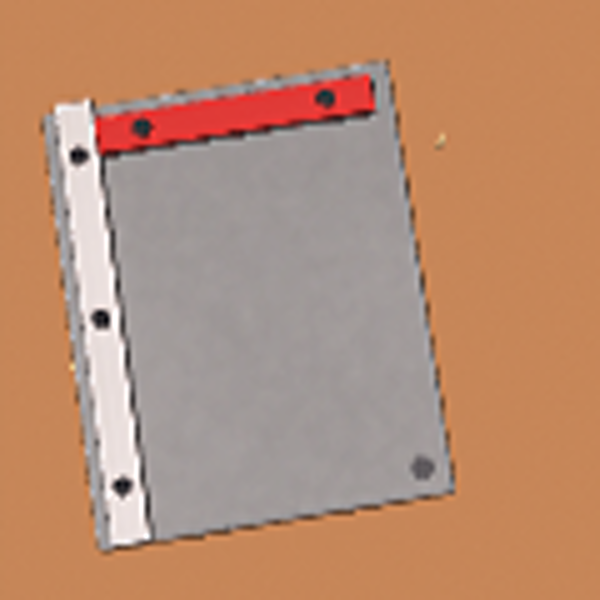

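View pics/crop2.png

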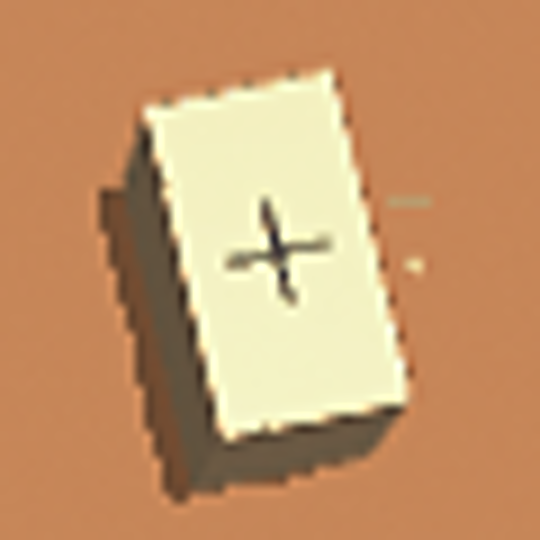

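The crop confirms it: pale block with a dark cross. Its top corners in crop2 are (145,108), (332,70), (408,402) and (228,438). The jig corners in crop1 are (43,118), (386,62), (455,492) and (104,550).

```bash
cat > h.py <<'E'
from rig import arm
import numpy as np
def px2w(px,z,n="top"):
    c=arm.get_calibration(n); T=np.array(c["cam_to_world"]); px=np.atleast_2d(px).astype(float)
    d=np.c_[px,np.ones(len(px))]@np.linalg.inv(c["intrinsics"]).T@T[:3,:3].T
    return (T[:3,3]+d*((z-T[2,3])/d[:,2])[:,None])[:,:2]
def R(yaw):
    c,s=np.cos(yaw),np.sin(yaw)
    return np.array([[-c,-s,0],[-s,c,0],[0,0,-1.]])
def rect(c):  # far-left, far-right, near-right, near-left
    ux=(c[0]-c[3]+c[1]-c[2])/2; uy=(c[0]-c[1]+c[3]-c[2])/2
    yaw=np.arctan2(ux[1],ux[0]); yaw2=np.arctan2(-uy[0],uy[1])
    return c.mean(0),yaw,yaw2,np.linalg.norm(ux),np.linalg.norm(uy)
def off(o,k): return [280+o[0]/k-.4,110+o[1]/k-.4]
B=rect(px2w(np.array([(145,108),(332,70),(408,402),(228,438)])/9+[280,110]-.45,.07))
J=rect(px2w(np.array([(43,118),(386,62),(455,492),(104,550)])/5+[145,115]-.4,.012))
E
python3 - <<'E'
from h import *
print(B,J,np.degrees([B[1],B[2],J[1],J[2]]))
c,y=J[0],J[1]
M=np.array([[np.cos(y),-np.sin(y)],[np.sin(y),np.cos(y)]])
f=lambda p,z:(px2w(np.array(p)/5+[145,115]-.4,z)-c)@M
print("fence top edge (y~.065)",f([(97,115),(152,538)],.022)); print("stop edge x~.09",f([(105,154),(375,114)],.022))
for z in(.2,.025): print(arm.solve_ik([*B[0],z],R(B[1])))
print(arm.solve_ik([*c,.04],R(y)))
E
```

```text
(array([ 0.62165436, -0.12692421]), np.float64(0.19368215254721827), np.float64(0.19033907450864762), np.float64(0.09930287759754616), np.float64(0.0535247104449073)) (array([0.54047919, 0.17961482]), np.float64(0.15657389181407638), np.float64(0.1518890194559232), np.float64(0.23818666763989366), np.float64(0.1873771759582566)) [11.09716991 10.90562565  8.97102318  8.70259977]
fence top edge (y~.065) [[ 0.11258141  0.06305756]
 [-0.11751555  0.06542159]]
stop edge x~.09 [[ 0.09044043  0.06173707]
 [ 0.08775599 -0.08424161]]
[-1.69296166e+01  2.97783314e+01  7.66724734e+01 -2.54444375e-14
  7.35491951e+01 -1.18026786e+02]
[-1.69296166e+01  4.15437085e+01  8.54844946e+01 -2.54444375e-14
  5.29717968e+01 -1.18026786e+02]
[ 1.23762127e+01  3.66480456e+01  9.47831647e+01 -2.54444375e-14
  4.85687897e+01 -8.65948105e+01]
```

```bash
python3 - <<'E'
from h import *
import cv2
r=R(.192); p=B[0]
arm.move_to([*p,.17],r)
arm.move_l([*p,.026],feed=.12)
print(arm.current_t(),arm.current_ee_pos(),arm.current_force())
arm.grip(.04); print(arm.current_t(),"w",arm.current_width(),arm.current_force())
arm.move_l([*p,.15],feed=.15)
print(arm.current_t(),"w",arm.current_width(),arm.current_force(),arm.current_torque())
t=arm.snapshot("top")[:,:,::-1]; s=arm.snapshot("scene")[:,:,::-1]
cv2.imwrite("pics/g.png",np.hstack([cv2.resize(x,(400,300)) for x in(t,s)]))
E
```

```text
4.2583 [ 0.62214054 -0.1270662   0.02672091] [ 0.54540112  0.14516959 -0.11432289]
4.8917 w 0.05571622082698483 [0.01103701 0.65980334 2.32184114]
5.8667 w 0.055714541693138706 [-0.19596118 -0.60169293 -2.72536551] [ 0.08676094 -0.03015317  0.00908941]
```

View pics/g.png

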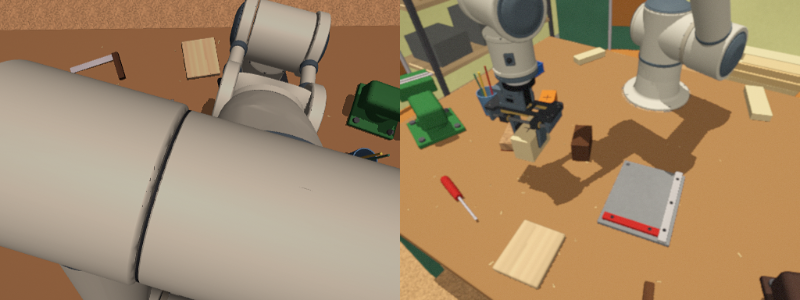

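The block is held (right panel, about (525,145), width 55.7 mm). Next: carry it over the jig, then lower until the force rises.

```bash
cat >> h.py <<'E'
Y=.150
M=np.array([[np.cos(Y),-np.sin(Y)],[np.sin(Y),np.cos(Y)]])
def jw(x,y): return J[0]+M@[x,y]
def jf():
    p=arm.current_ee_pos(); f=arm.current_force()
    return np.round(np.r_[M.T@(np.array(p[:2])-J[0]),p[2]],4), np.round(np.r_[M.T@f[:2],f[2]],2)
E
python3 - <<'E'
from h import *
r=R(Y)
arm.move_to([*jw(.005,.005),.12],r)
arm.move_l([*jw(.005,.005),.045],r,feed=.1); arm.sleep(.1)
print(arm.current_t(),*jf()); f0=arm.current_force()[2]
z=.045
while z>.030:
    z-=.001; arm.move_l([*jw(.005,.005),z],r,feed=.03)
    d=arm.current_force()[2]-f0
    print(round(z,4),jf(),round(d,2),arm.current_t())
    if d>8: break
arm.sleep(.1); print(jf(),arm.current_t())
E
```

```text
8.1917 [0.0055 0.005  0.0457] [-0.47 -0.16 -1.38]
0.044 (array([0.0051, 0.005 , 0.0442]), array([ 0.12,  0.31, -3.01])) -1.63 8.4417
0.043 (array([0.0049, 0.005 , 0.0429]), array([-0.49, -0.3 , -1.49])) -0.11 8.6917
0.042 (array([0.0049, 0.005 , 0.0419]), array([-0.23, -0.18, -2.42])) -1.04 8.9417
0.041 (array([0.005 , 0.005 , 0.0409]), array([-0.14, -1.03, -2.4 ])) -1.02 9.1917
0.04 (array([0.005 , 0.005 , 0.0399]), array([-0.43,  0.61, -2.79])) -1.42 9.4417
0.039 (array([0.005 , 0.005 , 0.0389]), array([ 0.5 ,  0.11, -2.58])) -1.2 9.6917
0.038 (array([0.0051, 0.005 , 0.0381]), array([0.14, 0.71, 0.09])) 1.46 9.9417
0.037 (array([0.0052, 0.005 , 0.0379]), array([-3.39, -0.08, 17.64])) 19.02 10.1917
(array([0.0052, 0.005 , 0.0379]), array([-3.72, -0.33, 15.97])) 10.2917
```

Pressed flat with about 16 N. Next: ease the downforce and slide to the fence, then along it to the stop.

```bash
python3 - <<'E'
from h import *
r=R(Y); z=.0375
arm.move_l([*jw(.005,.005),z],r,feed=.03)
y=.027; arm.move_l([*jw(.005,y),z],r,feed=.04); _,f0=jf(); print(jf(),arm.current_t())
while y<.05:
    y+=.001; arm.move_l([*jw(.005,y),z],r,feed=.03); p,f=jf()
    print(round(y,4),p,f)
    if f[1]-f0[1]<-10: break
arm.sleep(.1); print(jf(),arm.current_torque(),arm.current_t())
E
```

```text
(array([0.0056, 0.0273, 0.0379]), array([1.5 , 1.73, 8.17])) 11.2417
0.028 [0.0055 0.0279 0.0379] [-0.12 -1.55  8.34]
0.029 [0.0055 0.0288 0.0379] [-0.78 -3.18  8.1 ]
0.03 [0.0056 0.0297 0.0379] [ 0.53 -2.3   8.53]
0.031 [0.0056 0.0307 0.0379] [ 0.36 -3.25  8.02]
0.032 [0.0055 0.0317 0.0379] [ 0.43 -4.07  8.09]
0.033 [0.0056 0.0327 0.0379] [-0.26 -3.44  7.85]
0.034 [0.0055 0.0338 0.0379] [ 0.36 -3.11  7.42]
0.035 [0.0056 0.0348 0.0379] [-0.25 -3.23  8.57]
0.036 [0.0055 0.0358 0.0379] [-0.59 -2.62  8.08]
0.037 [0.0055 0.0368 0.0379] [ 0.45 -2.74  8.01]
0.038 [0.0056 0.0377 0.0379] [-0.47 -3.18  7.85]
0.039 [0.0055 0.0382 0.0379] [-0.93 -9.66  8.39]
(array([0.0055, 0.0382, 0.038 ]), array([-0.31, -9.34,  8.8 ])) [-1.61863871 -0.08497908 -0.33884828] 14.3417
```

```bash
python3 - <<'E'
from h import *
r=R(Y); z=.0375; y=.0394
arm.move_l([*jw(.005,y),z],r,feed=.02); arm.sleep(.1); print(jf(),arm.current_t())
x=.032; arm.move_l([*jw(x,y),z],r,feed=.04); print(jf(),arm.current_t()); f0=jf()[1]
while x<.052:
    x+=.001; arm.move_l([*jw(x,y),z],r,feed=.03); p,f=jf()
    print(round(x,4),p,f)
    if f[0]<-14: break
    if f[1]<-22: y-=.0005
    if f[1]>-5: y+=.0005
arm.sleep(.1); print(jf(),arm.current_torque(),arm.current_t())
E
```

```text
(array([0.0055, 0.0382, 0.038 ]), array([ -0.42, -13.67,   9.81])) 14.6917
(array([0.0301, 0.0382, 0.0378]), array([-13.65, -11.9 ,  19.28])) 15.5167
0.033 [0.0307 0.0381 0.0378] [-14.74 -12.42  21.85]
(array([0.0307, 0.0382, 0.0378]), array([-15.43, -11.19,  22.25])) [-2.29050559  2.14592106 -0.14213305] 15.8667
```

The drag rose with downforce (22 N) before the expected stop position (x≈0.04). This looks like friction, so I'll ease the downforce and continue.

```bash
python3 - <<'E'
from h import *
r=R(Y); z=.0382; y=.0391; x=.033
arm.move_l([*jw(x,y),z],r,feed=.02); arm.sleep(.1); print(jf(),arm.current_t())
while x<.052:
    x+=.001; arm.move_l([*jw(x,y),z],r,feed=.03); p,f=jf()
    print(round(x,4),p,f)
    if f[0]<-20: break
    if f[2]>12: z+=.0002
    if f[2]<1: z-=.0002
    if f[1]<-15: y-=.0003
    if f[1]>-4: y+=.0003
arm.sleep(.1); print(jf(),arm.current_torque(),z,y,arm.current_t())
E
```

```text
(array([0.032 , 0.0382, 0.0378]), array([-3.71, -7.71,  2.42])) 16.2167
0.034 [0.0326 0.0381 0.0378] [-6.28 -8.01  4.77]
0.035 [0.0335 0.0381 0.0379] [-6.79 -8.73  5.42]
0.036 [0.0346 0.0381 0.0379] [-5.98 -8.58  4.11]
0.037 [0.0356 0.0381 0.0378] [-6.51 -8.51  5.43]
0.038 [0.0366 0.0381 0.0379] [-6.98 -8.33  5.16]
0.039 [0.0375 0.0381 0.0379] [-6.72 -7.85  5.2 ]
0.04 [0.0386 0.0381 0.0378] [-7.42 -7.44  4.29]
0.041 [0.0396 0.0381 0.0378] [-6.68 -7.54  4.73]
0.042 [0.0406 0.0381 0.0379] [-6.35 -9.01  4.72]
0.043 [0.0414 0.0381 0.0379] [-7.1  -8.18  5.65]
0.044 [0.0415 0.0381 0.0379] [-13.32  -8.58  13.24]
0.045 [0.0415 0.0381 0.038 ] [-18.03  -7.54  13.97]
0.046 [0.0416 0.0381 0.0381] [-22.92  -8.2   17.96]
(array([0.0416, 0.0381, 0.0381]), array([-22.44,  -7.23,  18.34])) [-1.91661182  3.50711488 -0.21591022] 0.038599999999999995 0.0391 19.5667
```

It's firmly against the stop: position held at x=0.0415 while the force rose to about 22 N. I'll relax the preload, release, retreat and look.

```bash
python3 - <<'E'
from h import *
import cv2
r=R(Y)
arm.move_l([*jw(.0425,.0384),.0381],r,feed=.02); arm.sleep(.1); print(jf())
arm.grip(.085); print(arm.current_width(),jf(),arm.current_t())
arm.move_l([*jw(.0425,.0384),.16],r,feed=.12)
j=np.array(arm.current_joint_positions()); j[0]+=55; arm.move_joints(j)
arm.sleep(.2); print(jf(),arm.current_t())
t=arm.snapshot("top")[:,:,::-1]; s=arm.snapshot("scene")[:,:,::-1]
a=cv2.resize(t[115:235,145:265],(400,400),interpolation=cv2.INTER_CUBIC); b=cv2.resize(s[190:320,240:370],(400,400),interpolation=cv2.INTER_CUBIC)
cv2.imwrite("pics/end.png",np.hstack([a,b]))
E
```

```text
(array([0.0414, 0.0381, 0.0378]), array([-7.21, -4.95,  5.01]))
0.0849798235525634 (array([0.0425, 0.0384, 0.0381]), array([-0.24,  0.42,  0.66])) 20.625
(array([-0.3253,  0.4747,  0.1592]), array([-0.17,  0.6 , -0.03])) 24.0417
```

View pics/end.png

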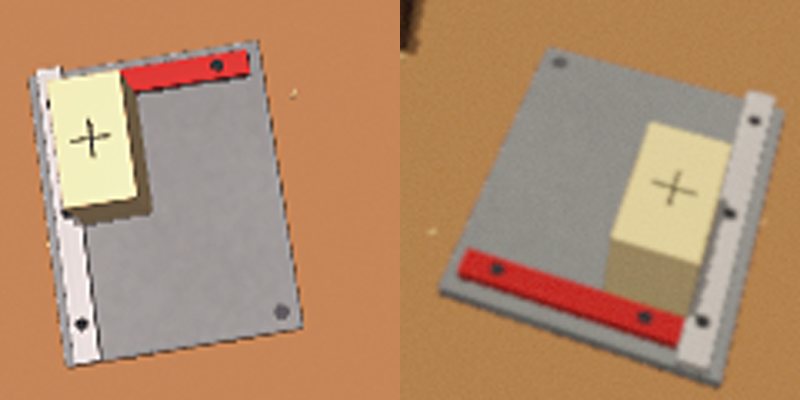

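Left panel: the block's top corners are at (47,80), (122,70), (137,196) and (62,208), in the corner between fence and stop. Right panel: its foot meets the red stop at (605–690, 285–315) and lies along the fence. I'll do one numeric check, then hand in.

```bash
python3 - <<'E'
from h import *
q=rect(px2w(np.array([(47,80),(122,70),(137,196),(62,208)])/3.333+[145,115]-.35,.082))
d=M.T@(q[0]-J[0]); print("jig-frame centre",d,"want .040,.037; yaw err deg",np.degrees(np.array(q[1:3])-Y))
if abs(d-[.04,.037]).max()<.008: arm.sign_off(); print("signed off",arm.current_t())
E
```

```text
jig-frame centre [0.04101878 0.03707675] want .040,.037; yaw err deg [-0.98794536 -0.82244028]
the job is handed in; nothing more can be done
the job is handed in; nothing more can be done
```

The pale pine block with the cross is seated in the corner of the jig, against both the silver fence and the red end stop, and the job is handed in. I gave no time after the last move, at about 24 s of the 43 s allowed. The sign-off gave no verdict.

- **Placing:** I gripped it across its 56 mm width and set it down about 3 cm clear of both stops. I then pressed it flat with about 16 N.
- **Against the fence:** I slid it sideways until it stopped, with about 14 N of sideways force. Roughly 3 N of that was sliding friction.
- **Against the end stop:** I slid it along the fence until it stopped moving, with the force rising to about 22 N.
- **Release:** I let go, lifted straight up and swung the arm clear.

**Last check:** from the top camera, the block's centre is at (41.0, 37.1) mm in the jig's frame, against a nominal (40, 37). It is turned about 1° from the fence, and the tool force reads near zero.

**What disagreed:** partway along the fence, the drag rose to 15 N with 22 N of downforce, about 10 mm before the stop. I took this for friction and reduced the downforce. The block then slid on freely to the stop.

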